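# Tighten the filter holder's cover in cross order

### The arm

A 7-joint arm with a two-finger parallel gripper is mounted at the origin on a cart in front of the work surface, level with it; the furniture and walls round the work are solid. World frame = base frame: x ahead of the robot, y to its left, z up, the work surface at z = 0. Lengths are in mm, angles in rad, forces in N, time in s.
With the tool pointing down it reaches from about 425 to 950 mm from the base axis. Payload 4.7 kg.
Tool frame: the origin (TCP) lies midway between the tips of the shut fingers; the grasp point (between the pads) lies 19 mm behind it (env.grip_point_offset is the distance from the TCP to the grasp point, in mm); z points along the fingers, y is the line along which they close (so a half turn about z gives the same grasp; the last joint's range is limited). The gripper opens to 87 mm and grips with 3 to 60 N. Pads are 19 mm wide; open, the fingers measure 117 mm over their backs; the gripper's body (75 mm by 190 mm) begins 51 mm behind the grasp point.
Start: joints at [1.291, 0.469, -0.049, 1.532, 0.024, 1.141, -0.082], TCP at [167.568, -653.889, 222.573] pointing down, gripper open.
Joint ranges: [-2.59, 2.59], [-0.33, 1.99], [-1.39, 1.29], [0.1, 2.45], [-1.04, 4.18], [0.21, 1.99], [-2.66, 2.66]. Speed limits (rad/s): [2.57, 2.57, 3.14, 3.14, 3.14, 3.14, 3.14].

### API

Orientations are given as a unit quaternion [x, y, z, w].
In Python, from cell import env gives the robot as it stands.
- The arm moves only by the shell command python3 shift.py 'ROWS' [FORCE]. ROWS is one flat JSON list of numbers that holds 1 to 8 rows one after another, with no inner brackets; each row has 7 numbers: dx, dy, dz in units of 20 mm, then a rotation vector rx, ry, rz in units of 0.2 rad, then the finger opening in mm; each row is the pose to reach, as a shift and turn from the pose commanded when the command began, along the tool's axes at that moment; what a row does not reach only later rows make up. A row lasts 1/12 s, in which the tool goes at most 41.7 mm and 0.125 rad, less where a joint would pass 70% of its speed; a pose out of reach is approached as far as the arm can. The fingers move at their own pace and stop on an object; FORCE is the grip in N (left out, the last holds). Time passes only in rows, so rows that do not move let the fingers close. It prints the time, the measured TCP pose, the force, the opening and the grip force at its end. Input that does not fit is refused with a message, and nothing moves.
- env.sense(): the state, without advancing time (a new reading comes with each control period).
- env.read_camera(name): name is "scene" or "top" or "wrist"; returns a dict with "color" (384x512x3 uint8, red, green, blue), "intrinsics" (3x3 intrinsics, pixels), "k1" (the pictures are not rectified: a ray, as slopes to the right and down, at radius r is drawn at 1 + k1 r^2 times it, then the intrinsics apply), "cam_to_world" (4x4, takes a point from camera to world coordinates); the wrist camera has in their place "hand_eye" (4x4, takes a point from camera to tool coordinates, whose origin is the TCP and whose axes are the flange's). Camera axes: x right, y down, z forward; pixel columns grow to the right and rows downward; lengths in mm; the calibration is good to about 2 mm. A picture is of the moment at which its call begins: read the wrist's pose just before it. There is no depth.
- env.close_job(): hands the job in; it is judged then, once.
The state is a dict: "t": time; "joints": joint angles; "joint_velocities": joint speeds; "effort": joint torques, N m; "tcp_pos": TCP position; "orientation": TCP orientation; "contact_force": force on the tool from outside, world axes, zero at the start; "ft_torque": the same for the moment, N m; "finger_gap": finger opening in mm; "grip_force": force on a finger pad.
Only numpy, scipy, OpenCV 4.12 (cv2) and the standard library are available. Lean on these libraries where they do the work, as an engineer would, in place of code of your own. Each camera call takes 0.05 s, during which the arm holds its last target. There are 200 camera calls.

### The job

Close the pressure-filter holder: give each of its four wing nuts about half a turn clockwise, until you feel it come up firm, so that the cover plate seats evenly. Work in cross order: finish one diagonally opposite pair before you start on the other. Do not force a nut on once it has firmed up, and leave the glassware and bottle beside it where they stand.

Things in the scene. Friction and masses are not known exactly. Their poses are not given: they have to be found in the camera images.
- filter_body: steel lower half of a pressure-filter holder on a fixed grey stand. Origin: centre of its round sealing face (180 mm across), 120 mm above the worktop. z: face normal, the axis of all nuts, leaning 25 degrees from vertical toward the robot; y level to the left, x up the slope away from the robot. Four studs at x = +-42, y = +-42 mm. Stand yaw within 0.3 rad
- cover_plate: round aluminium cover, 160 mm across, 10 mm thick, loose between four guide pins and sprung up to 6 mm off its seat, with a gap all round. Origin: centre of its underside, 8 mm above filter_body's at the start, 2 mm when seated. The nuts' feet press it down, each at its own corner. A brass port, 24 mm across (36 at its foot) and 30 mm tall, stands in its middle
- wingnut_a (a point): wing nut, front left (low edge), diagonal to wingnut_c. All are alike: blue bar-shaped wing 46 mm long (point x), 10 thick (point y), 20 tall (point z); the point is its middle, on the nut's axis, 44 mm above filter_body's sealing face. Below the wing a round hub, 27 mm across, its top 9 mm below the point; the cover's top is 26 mm or more below the point. The stud ends 20 mm above it
- wingnut_b (a point): wing nut, front right (low edge), diagonal to wingnut_d. All tighten clockwise seen from above the cover (from filter_body's +x toward -y). The nut and wing stay at their height: turning drives a steel foot under the nut down, 16 mm per turn, and it stays where left. Each nut needs 2.5 to 3.2 rad to come to its stop, each its own amount, not shown by how its wing points
- wingnut_c (a point): wing nut, back right (high edge), diagonal to wingnut_a. Turning takes 0.1 to 0.2 N m until the nut meets its stop (seated). From there only the wing turns on, winding up a spring drive in its hub by 2.5 N m per rad: a clear torque rise, some 0.4 N m at 0.15 rad past the stop. Wound up by more than 0.5 rad (1.25 N m) it counts as forced
- wingnut_d (a point): wing nut, back left (high edge), diagonal to wingnut_b. When let go, a wing springs back by its wind-up and the nut stays seated. A nut left within 0.3 rad of its stop counts as seated. Neighbouring axes are 84 mm apart
- foot_a (a point): underside of the round pressure foot (25 mm across) under wingnut_a, on its axis, axes as filter_ 18.5 to 20 mm above the filter_body origin along z at the start, 12 mm when seated
- hub_a (a point): hub of wingnut_a: point on the nut's axis at its underside, turning with the nut; a red tick lies toward its -x
- drive_a (a point): spring collar between hub and wing of wingnut_a: same point as hub_a, turning with the wing; a red tick lies toward its -x. The angle between its x and hub_a's x is the wind-up, 0 when relaxed, under 0.1 rad while the nut runs freely
- foot_b (a point): underside of the round pressure foot (25 mm across) under wingnut_b, on its axis, axes as filter_ 18.5 to 20 mm above the filter_body origin along z at the start, 12 mm when seated
- hub_b (a point): hub of wingnut_b: point on the nut's axis at its underside, turning with the nut; a red tick lies toward its -x
- drive_b (a point): spring collar between hub and wing of wingnut_b: same point as hub_b, turning with the wing; a red tick lies toward its -x. The angle between its x and hub_b's x is the wind-up, 0 when relaxed, under 0.1 rad while the nut runs freely
- foot_c (a point): underside of the round pressure foot (25 mm across) under wingnut_c, on its axis, axes as filter_ 18.5 to 20 mm above the filter_body origin along z at the start, 12 mm when seated
- hub_c (a point): hub of wingnut_c: point on the nut's axis at its underside, turning with the nut; a red tick lies toward its -x
- drive_c (a point): spring collar between hub and wing of wingnut_c: same point as hub_c, turning with the wing; a red tick lies toward its -x. The angle between its x and hub_c's x is the wind-up, 0 when relaxed, under 0.1 rad while the nut runs freely
- foot_d (a point): underside of the round pressure foot (25 mm across) under wingnut_d, on its axis, axes as filter_ 18.5 to 20 mm above the filter_body origin along z at the start, 12 mm when seated
- hub_d (a point): hub of wingnut_d: point on the nut's axis at its underside, turning with the nut; a red tick lies toward its -x
- drive_d (a point): spring collar between hub and wing of wingnut_d: same point as hub_d, turning with the wing; a red tick lies toward its -x. The angle between its x and hub_d's x is the wind-up, 0 when relaxed, under 0.1 rad while the nut runs freely
- sample_bottle: white sample bottle, 50 mm across, 90 mm tall, bystander. Origin: centre of its base
- petri_dish: glass petri dish with lid, 69 mm across, 16 mm tall, bystander. Origin: centre of its base
- beaker: glass beaker, 67 mm across, 98 mm tall, bystander. Origin: centre of its base

How it is judged:
By the outcome, as a careful person would: the job done as asked, in the order asked, and still so for the second after the job is handed in, with the robot touching nothing.
It also fails if it takes over 72 s, if anything falls off the work surface, if the arm or the gripper's body presses on something with over 40 N, if the wrist force passes 120 N, or if a joint passes its speed limit or range.

## Working session

There is one attempt and no reset: what is moved stays moved. The work goes in short steps, Python scripts to look and compute and a shell command to move; the robot and the scene stay as the last step left them, time stands still between calls to the robot, and variables do not carry over. Pictures are saved under pics/ and viewed, at most 10 in all, crops included, and the job is handed in when it is done.

```bash
ls; mkdir -p pics; python3 - <<'E'
from cell import env
import cv2,numpy as np
for n in ("scene","top"):
    r=env.read_camera(n); cv2.imwrite(f"pics/{n}0.png",cv2.cvtColor(r["color"],cv2.COLOR_RGB2BGR)); print(n,r["intrinsics"].tolist(),r["k1"],np.round(r["cam_to_world"],4).tolist())
r=env.read_camera("wrist");print(np.round(r["hand_eye"],4).tolist(),r["intrinsics"].tolist(),r["k1"])
print(env.sense(),env.grip_point_offset)
E
```

```text
cell.py
pics
shift.py
scene [[417.0190033113204, 0.0, 254.21040984257328], [0.0, 417.0190033113204, 183.77352895387108], [0.0, 0.0, 1.0]] -0.12573697029431488 [[0.803, -0.3578, 0.4767, 226.629], [-0.5958, -0.503, 0.6261, -593.8977], [0.0158, -0.7868, -0.6171, 667.5836], [0.0, 0.0, 0.0, 1.0]]
top [[400.2708369325507, 0.0, 253.3989810363609], [0.0, 400.2708369325507, 195.6146188970502], [0.0, 0.0, 1.0]] -0.09748285069662782 [[0.011, -0.9947, 0.1027, 521.8797], [-0.9999, -0.0105, 0.0053, -104.6564], [-0.0042, -0.1027, -0.9947, 953.2591], [0.0, 0.0, 0.0, 1.0]]
[[0.0003, -0.9644, -0.2644, 73.0311], [1.0, 0.0003, 0.0001, -0.7521], [-0.0, -0.2644, 0.9644, -162.4496], [0.0, 0.0, 0.0, 1.0]] [[315.26617959440165, 0.0, 258.51494437772163], [0.0, 315.26617959440165, 195.0286314094961], [0.0, 0.0, 1.0]] -0.07651526063198316
{'t': 0.15, 'joints': array([ 1.29109921,  0.46929523, -0.04857971,  1.53336729,  0.02410265,
        1.14096758, -0.08226434]), 'joint_velocities': array([-0.00013612, -0.00222638,  0.00183214, -0.00182677, -0.00112386,
        0.00047881,  0.00063524]), 'effort': array([ 2.93025960e-04, -5.08427453e+01, -8.07906152e-02, -2.36419076e+01,
       -6.12633093e-02,  3.55937623e-02,  1.03897059e-04]), 'tcp_pos': array([ 167.42336315, -653.46994368,  221.73622707]), 'orientation': array([ 9.92144657e-01,  1.25093773e-01, -1.16053652e-04, -7.16690195e-04]), 'contact_force': array([-0.25806601, -0.68043299,  0.16263329]), 'ft_torque': array([ 0.02577659, -0.00764142,  0.04619226]), 'grip_force': 0.0, 'finger_gap': 86.99669603614198} 18.700000000000003
```
View pics/scene0.png

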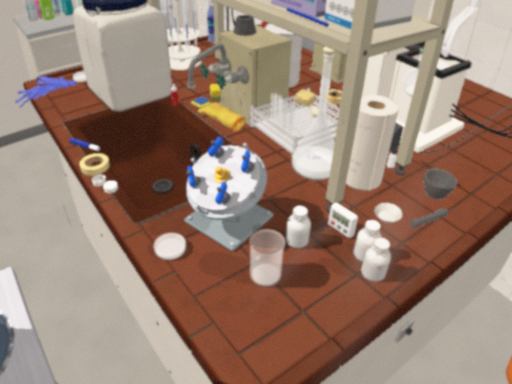

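View pics/top0.png

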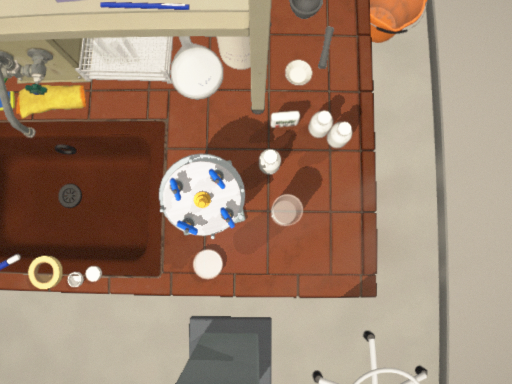

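Both pictures show the holder: about (202,196) in top, (226,178) in scene. The dish is in front at (208,264) in top, the beaker and bottle are to the right, and the shelf is behind. I'll enlarge both views of the holder.

```bash
python3 - <<'E'
import cv2
t=cv2.imread("pics/top0.png")[145:245,150:255]; s=cv2.imread("pics/scene0.png")[130:220,175:280]
cv2.imwrite("pics/tc.png",cv2.resize(t,None,fx=6,fy=6,interpolation=cv2.INTER_CUBIC))
cv2.imwrite("pics/sc.png",cv2.resize(s,None,fx=6,fy=6,interpolation=cv2.INTER_CUBIC))
E
```

View pics/tc.png

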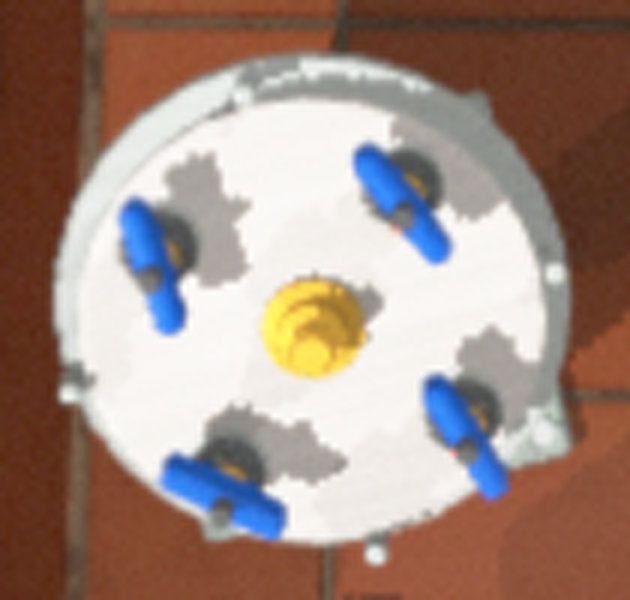

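View pics/sc.png

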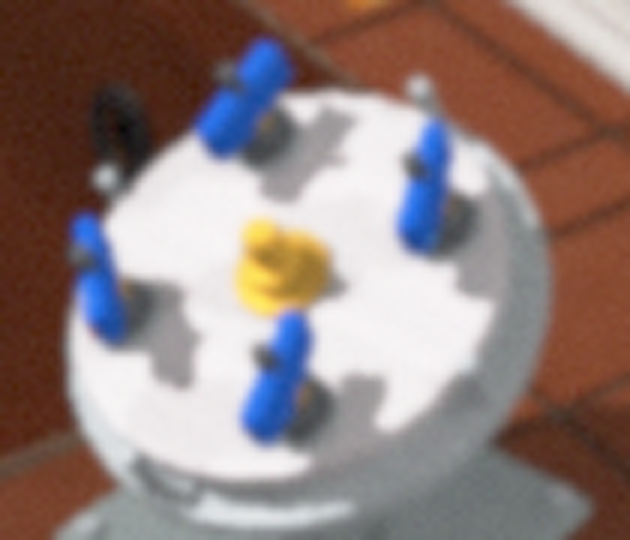

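The crops show four blue wings. In the top crop their midpoints are a (222,505), b (465,435), c (403,200) and d (152,265), with the port at (312,330). The scene crop shows the same four wings from the right front. I'll fit the holder's pose and the wing angles to the blue blobs in both views.

```bash
cat > h.py <<'E'
import cv2,numpy as np,json
from scipy.spatial.transform import Rotation as R
from scipy.optimize import least_squares
N={'a':(-42,42),'b':(-42,-42),'c':(42,-42),'d':(42,42)}
def proj(P,cam):
    T=np.linalg.inv(cam['cam_to_world']); p=(T[:3,:3]@np.asarray(P,float).T).T+T[:3,3]
    s=p[:,:2]/p[:,2:]; s=s*(1+cam['k1']*(s**2).sum(1,keepdims=True)); K=cam['intrinsics']
    return s*[K[0,0],K[1,1]]+[K[0,2],K[1,2]]
def blobs(img,roi):
    x0,y0,x1,y1=roi; h=cv2.cvtColor(img,cv2.COLOR_RGB2HSV)
    m=cv2.inRange(h,(102,120,60),(130,255,255)); z=np.zeros_like(m); z[y0:y1,x0:x1]=m[y0:y1,x0:x1]
    cs,_=cv2.findContours(z,cv2.RETR_EXTERNAL,cv2.CHAIN_APPROX_NONE)
    return [cv2.convexHull(c)[:,0] for c in sorted(cs,key=cv2.contourArea)[::-1] if cv2.contourArea(c)>15]
def mom(h):
    m=cv2.moments(np.float32(h).reshape(-1,1,2)); a=m['m00']
    return np.array([m['m10']/a,m['m01']/a]),np.array([m['mu20'],m['mu11'],m['mu02']])/a
def frame(yaw): return R.from_euler('z',yaw)*R.from_euler('y',-25,degrees=True)
def wingpts(p,n,ang):
    F=frame(p[3]); c=np.array([*N[n],44.]); b=np.array([[i*23,j*5,k*10] for i in(-1,1) for j in(-1,1) for k in(-1,1)])
    return F.apply(c+R.from_euler('z',ang).apply(b))+p[:3]
E
python3 - <<'E'
from h import *; from cell import env
cams={n:env.read_camera(n) for n in("scene","top")}
roi={'scene':(175,130,280,220),'top':(150,145,255,245)}
hand={'top':{'a':(222,505),'b':(465,435),'c':(403,200),'d':(152,265)},'scene':{'a':(100,280),'b':(275,380),'c':(425,185),'d':(245,95)}}
obs=[]
for n in cams:
    bl=blobs(cams[n]['color'],roi[n]); ms=[mom(b) for b in bl]; print(n,[(m[0].round(1).tolist(),round(cv2.contourArea(b),0)) for m,b in zip(ms,bl)])
    for k,v in hand[n].items():
        t=np.array(v)/6+roi[n][:2]; i=min(range(len(ms)),key=lambda i:np.linalg.norm(ms[i][0]-t)); obs.append((n,k,ms[i]))
def res(p,full=False):
    r=[]
    for n,k,(c,m) in obs:
        q=cv2.convexHull(np.float32(proj(wingpts(p,k,p[4+'abcd'.index(k)]),cams[n])))[:,0]; c2,m2=mom(q)
        r+=[*(c2-c),*((m2-m)/15)]
    return np.array(r)
best=None
for s in range(12):
    p0=[600,20,120,.2,*np.random.default_rng(s).uniform(-1.5,1.5,4)]
    o=least_squares(lambda p:np.append(res(p),(p[2]-120)/3),p0,loss='soft_l1',x_scale=[10,10,10,.1,.5,.5,.5,.5])
    if best is None or o.cost<best.cost: best=o
p=best.x; print(best.cost,p.round(3).tolist()); print(res(p).reshape(-1,5).round(1))
json.dump(p.tolist(),open('p.json','w'))
for k in N: print(k,wingpts(p,k,p[4+'abcd'.index(k)]).mean(0).round(1))
E
```

```text
scene [([215.1, 146.1], 152.0), ([221.0, 193.1], 110.0), ([245.6, 161.5], 97.0), ([190.8, 176.2], 97.0)]
top [([187.0, 227.2], 126.0), ([216.6, 178.4], 110.0), ([175.0, 189.0], 110.0), ([226.9, 217.0], 104.0)]
17.951477688634142 [605.077, 7.507, 121.275, 0.274, -1.147, 1.376, -0.545, 0.864]
[[ 0.7  0.6  2.5 -0.2 -1.4]
 [ 1.  -0.2  1.5  1.9 -0. ]
 [ 0.3 -0.5  2.2 -0.7 -0.8]
 [ 0.2  0.9 -0.4  1.3  1. ]
 [ 0.4  0.3  0.3 -2.2  0.9]
 [ 0.6 -0.2  2.3 -1.  -1.2]
 [-0.2 -0.1 -0.5 -1.9  1.9]
 [-0.1  0.4  2.4  0.4 -1.2]]
a [539.2  32.6 143.4]
b [561.9 -48.3 143.4]
c [635.2 -27.7 178.9]
d [612.5  53.2 178.9]
```

The wing angles disagree with the picture: a should be near +0.9 and d near 0. Those are local minima, so I'll restart from angles read off the top crop.

```bash
cat > fit.py <<'E'
from h import *; from cell import env
cams={n:env.read_camera(n) for n in("scene","top")}
roi={'scene':(175,130,280,220),'top':(150,145,255,245)}
hand={'top':{'a':(222,505),'b':(465,435),'c':(403,200),'d':(152,265)},'scene':{'a':(100,280),'b':(275,380),'c':(425,185),'d':(245,95)}}
obs=[]
for n in cams:
    ms=[mom(b) for b in blobs(cams[n]['color'],roi[n])]
    for k,v in hand[n].items():
        t=np.array(v)/6+roi[n][:2]; i=min(range(len(ms)),key=lambda i:np.linalg.norm(ms[i][0]-t)); obs.append((n,k,ms[i]))
def mv(m): # axis direction, length-weighted
    a=.5*np.arctan2(2*m[1],m[0]-m[2]); return np.array([np.cos(2*a),np.sin(2*a)])
def res(p):
    r=[]
    for n,k,(c,m) in obs:
        q=cv2.convexHull(np.float32(proj(wingpts(p,k,p[4+'abcd'.index(k)]),cams[n])))[:,0]; c2,m2=mom(q)
        r+=[*(c2-c),*(3*(mv(m2)-mv(m)))]
    return np.array(r)
p=np.array([605,7.5,120,.27,.9,.2,.3,0.])
for _ in range(3):
    for i in range(4):
        g=np.arange(-1.57,1.57,.05); p[4+i]=g[np.argmin([np.sum(res(np.r_[p[:4+i],a,p[5+i:]])**2) for a in g])]
    o=least_squares(lambda p:np.append(res(p),(p[2]-120)/2),p,loss='soft_l1',x_scale=[10,10,10,.1,.5,.5,.5,.5],diff_step=1e-4); p=o.x
print(o.cost,p.round(3).tolist()); print(res(p).reshape(-1,4).round(2))
json.dump(p.tolist(),open('p.json','w'))
for k in N: print(k,wingpts(p,k,0).mean(0).round(1))
E
python3 fit.py
```

```text
0.8688109944409672 [605.023, 7.762, 121.046, 0.257, 0.855, 0.315, 0.444, 0.055]
[[ 0.43  0.44 -0.11 -0.22]
 [ 0.07 -0.16  0.13 -0.18]
 [-0.01 -0.22  0.04 -0.11]
 [ 0.32  0.72  0.1  -0.04]
 [-0.26  0.13  0.22 -0.17]
 [-0.05  0.11  0.19  0.09]
 [-0.14  0.21  0.12  0.02]
 [-0.18 -0.03  0.05  0.06]]
a [539.5  34.  143.2]
b [560.9 -47.3 143.2]
c [634.5 -27.9 178.7]
d [613.2  53.3 178.7]
```

The fit is now sub-pixel, and the heights and reach are consistent. Next I'll compute the move to a hover over nut d.

```bash
cat > goal.py <<'E'
# goal.py NUT TOOLANGLE HEIGHT : shift from current pose to TCP at HEIGHT above nut point (body z), tool x at body angle
import sys; from h import *; from cell import env
p=json.load(open('p.json')); k,ang,hgt=sys.argv[1],float(sys.argv[2]),float(sys.argv[3])
if len(sys.argv)>4: p[0]+=float(sys.argv[4]);p[1]+=float(sys.argv[5])
F=frame(p[3]); s=env.sense(); Rc=R.from_quat(s['orientation'])
tgt=F.apply([*N[k],44+hgt])+p[:3]; Rg=F*R.from_euler('z',ang)*R.from_euler('x',np.pi)
x=F.inv().apply(Rc.apply([1,0,0])); b=F.inv().apply(s['tcp_pos']-p[:3])
print('shift',Rc.inv().apply(tgt-s['tcp_pos']).round(1),'rot',(Rc.inv()*Rg).as_rotvec().round(3))
print('now body xyz',b.round(1),'ang',round(np.arctan2(x[1],x[0]),3),'joints',s['joints'].round(2))
print('world',s['tcp_pos'].round(1),'F',s['contact_force'].round(1),'axis torque (about body z)',round(float(F.inv().apply(s['ft_torque'])[2]),3),'gap',round(s['finger_gap'],1),'t',s['t'])
E
python3 goal.py d 1.31 100
```

```text
shift [ 564.9 -574.1  -46.8] rot [-0.285  0.373 -1.294]
now body xyz [-493.  -528.6  341.7] ang -0.007 joints [ 1.29  0.47 -0.05  1.53  0.02  1.14 -0.08]
world [ 167.5 -653.8  222.3] F [-0.1  1.   0.2] axis torque (about body z) -0.002 gap 87.1 t 0.35
```

Careful with the scale: shifts go in units of 20 mm and turns go in units of 0.2 rad. That gives: -280 mm is -14, 280 mm is 14, -0.9 rad is -4.5.

```bash
python3 shift.py '[0,0,-2.25,0,0,0,36,5,-5,-2.5,0,0,-1.5,36,10,-10,-2.5,0,0,-2.5,36,14,-14,-2.5,0,0,-4,36,14,-14,-2.5,0,0,-4.5,36,14,-14,-2.5,0,0,-4.5,36,14,-14,-2.5,0,0,-4.5,36,14,-14,-2.5,0,0,-4.5,36]' 20; python3 goal.py d 1.31 100
```

```text
t: 1.02
tcp_pos: [316.8, -401.1, 271.2]
orientation: [0.844, 0.536, -0.0, 0.0]
contact_force: [1.1, -0.1, 0.8]
finger_gap: 42.3
grip_force: 0.0
shift [510.2  42.7   1.7] rot [-0.39   0.203 -0.428]
now body xyz [-283.4 -322.2  297.9] ang 0.923 joints [ 1.11  0.18 -0.33  1.84  0.06  1.14  0.32]
world [ 316.8 -401.1  271.2] F [ 1.1 -0.1  0.8] axis torque (about body z) -0.012 gap 42.3 t 1.0167
```

```bash
python3 shift.py '[15,1,0,-1.5,0.75,-2,36,15,1,0,-1.5,0.75,-2,36,15,1,0,-1.5,0.75,-2,36,15,1,0,-1.5,0.75,-2,36,25.5,2.15,0,-1.95,1,-2.15,36,25.5,2.15,0,-1.95,1,-2.15,36,25.5,2.15,0,-1.95,1,-2.15,36,25.5,2.15,0,-1.95,1,-2.15,36]'; python3 goal.py d 1.31 100; python3 goal.py d 2.3 80|head -1
```

```text
t: 1.68
tcp_pos: [483.1, -113.3, 271.2]
orientation: [0.694, 0.687, 0.185, 0.111]
contact_force: [0.4, -0.6, 0.5]
finger_gap: 36.0
grip_force: 0.0
shift [153.7  75.7  54. ] rot [ 0.001  0.006 -0.004]
now body xyz [-71.2 -86.1 198.9] ang 1.306 joints [ 0.96 -0.01 -0.66  2.11 -0.36  0.69  0.52]
world [ 483.1 -113.3  271.2] F [ 0.4 -0.6  0.5] axis torque (about body z) 0.039 gap 36.0 t 1.6833
shift [153.8  75.6  74. ] rot [-0.003  0.006 -0.994]
```

```bash
python3 shift.py '[0,0,0,0,0,0,36,0,0,0,0,0,0,36]' >/dev/null;  python3 goal.py d 1.31 100; python3 goal.py d 2.3 80|head -1
```

```text
shift [151.5  76.3  54.2] rot [-0.     0.003  0.003]
now body xyz [-70.3 -84.9 198.7] ang 1.313 joints [ 0.96 -0.01 -0.66  2.11 -0.36  0.7   0.53]
world [ 483.7 -111.9  271.4] F [-0.4 -1.4  0.2] axis torque (about body z) -0.015 gap 36.0 t 1.85
shift [151.6  76.3  74.2] rot [-0.002  0.002 -0.987]
```

Converted, 151 mm is 7.55, 150 mm is 7.5, -0.99 rad is -4.95.

```bash
python3 shift.py '[2,1,0.75,0,0,-0.6,36,3.75,1.9,1.35,0,0,-1.25,36,5.5,2.75,2,0,0,-1.85,36,7.5,3.8,2.7,0,0,-2.5,36,7.55,3.8,3.7,0,0,-3.1,36,7.55,3.8,3.7,0,0,-3.75,36,7.55,3.8,3.7,0,0,-4.35,36,7.55,3.8,3.7,0,0,-4.95,36]';  python3 goal.py d 3.197 55
```

```text
t: 2.52
tcp_pos: [580.3, 39.7, 249.9]
orientation: [0.281, 0.935, 0.11, 0.184]
contact_force: [0.0, -0.1, -0.1]
finger_gap: 36.3
grip_force: 0.0
shift [ 2.3  4.8 24.5] rot [-0.005 -0.002 -0.895]
now body xyz [ 40.1  37.2 123.5] ang 2.302 joints [ 0.7   0.2  -0.9   2.    0.21  0.59  0.68]
world [580.3  39.7 249.9] F [ 0.  -0.1 -0.1] axis torque (about body z) -0.001 gap 36.3 t 2.5167
```

```bash
python3 shift.py '[0,0.1,0,0,0,-0.6,36,0,0.2,0,0,0,-1.25,36,0.05,0.25,0,0,0,-1.85,36,0.1,0.25,0,0,0,-2.5,36,0.1,0.25,0.5,0,0,-3.1,36,0.1,0.25,1,0,0,-3.75,36,0.1,0.25,1.2,0,0,-4.35,36,0.1,0.25,1.2,0,0,-4.5,36]';  python3 goal.py d 3.197 -6; python3 - <<'E'
from cell import env; import cv2
r=env.read_camera("wrist"); cv2.imwrite("pics/w1.png",cv2.cvtColor(r["color"],cv2.COLOR_RGB2BGR))
E
```

```text
t: 3.18
tcp_pos: [590.7, 46.4, 228.5]
orientation: [-0.152, 0.965, 0.019, 0.213]
contact_force: [0.7, 0.1, 0.2]
finger_gap: 35.9
grip_force: 0.0
shift [-0.5  1.3 61.1] rot [-0.004 -0.005  0.   ]
now body xyz [41.8 41.  99.1] ang -3.086 joints [ 0.77  0.3  -1.05  2.    0.44  0.59  1.36]
world [590.7  46.4 228.5] F [0.7 0.1 0.2] axis torque (about body z) -0.078 gap 35.9 t 3.1833
```

View pics/w1.png

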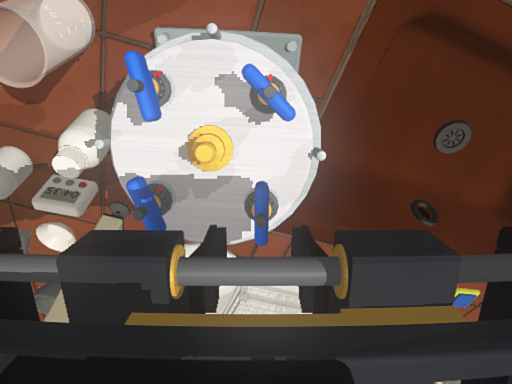

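The wrist picture shows wing d at (262,213), upright between the fingers' columns and so aligned with tool x. The other wings are at a (268,92), b (143,87) and c (146,203). I'll compare these with the fitted model.

```bash
cat > wr.py <<'E'
from h import *; from cell import env
import sys
s=env.sense(); r=env.read_camera("wrist"); T=np.eye(4); T[:3,:3]=R.from_quat(s['orientation']).as_matrix(); T[:3,3]=s['tcp_pos']
r['cam_to_world']=T@r['hand_eye']; p=np.array(json.load(open('p.json')))
bl=[mom(b) for b in blobs(r['color'],(90,30,340,250))]
ang=lambda m:.5*np.arctan2(2*m[1],m[0]-m[2])
obs={}
def pred(p,k): return mom(cv2.convexHull(np.float32(proj(wingpts(p,k,p[4+'abcd'.index(k)]),r)))[:,0])
for k in N:
    c,m=pred(p,k); i=min(range(len(bl)),key=lambda i:np.linalg.norm(bl[i][0]-c)); obs[k]=bl[i]
    print(k,'pred',c.round(1),round(ang(m),2),'seen',bl[i][0].round(1),round(ang(bl[i][1]),2))
use=sys.argv[1] if len(sys.argv)>1 else 'abcd'
def res(q):
    e=[]
    for k in use:
        c,m=pred(q,k); e+=[*(c-obs[k][0]),*(5*np.array([np.cos(2*ang(m))-np.cos(2*ang(obs[k][1])),np.sin(2*ang(m))-np.sin(2*ang(obs[k][1]))]))]
    return np.r_[e,(q[2]-121)/2]
o=least_squares(res,p,diff_step=1e-4,loss='soft_l1'); print(o.cost,o.x.round(3).tolist(),(o.x-p).round(3).tolist())
json.dump(o.x.tolist(),open('pw.json','w'))
E
python3 wr.py
```

```text
a pred [265.   88.7] 0.79 seen [267.3  91.2] 0.83
b pred [138.8  82.2] 1.23 seen [142.   84.7] 1.25
c pred [143.5 204.4] 1.1 seen [145.6 203.5] 1.1
d pred [258.7 210.8] 1.57 seen [260.1 202.2] -1.53
9.326375056391814 [606.813, 9.146, 118.548, 0.251, 0.832, 0.316, 0.445, 0.017] [1.79, 1.384, -2.498, -0.006, -0.023, 0.001, 0.001, -0.038]
```

```bash
python3 wr.py abc | tail -1; echo '[606,8.5,120,0.254,0.843,0.316,0.445,0.04]' > p.json; python3 goal.py d 3.18 -6
```

```text
1.0912665827103638 [606.753, 9.224, 119.546, 0.249, 0.826, 0.312, 0.44, 0.055] [1.73, 1.462, -1.5, -0.008, -0.029, -0.003, -0.004, 0.0]
shift [ 0.2  0.8 63.7] rot [-0.004 -0.002  0.015]
now body xyz [ 42.4  41.5 101.7] ang -3.088 joints [ 0.77  0.3  -1.05  2.    0.44  0.59  1.36]
world [591.2  47.5 230.1] F [ 0.4 -0.1 -0.5] axis torque (about body z) -0.083 gap 36.2 t 3.3333
```

```bash
python3 shift.py '[0,0.05,1.25,0,0,0,36,0,0.05,2.25,0,0,0,36,0,0.05,2.9,0,0,0,36,0,0.05,3.15,0,0,0,36,0,0.05,3.15,0,0,0,36,0,0.05,3.15,0,0,0,36]';  python3 goal.py d 3.18 -6
```

```text
t: 3.83
tcp_pos: [616.7, 56.2, 173.6]
orientation: [-0.151, 0.965, 0.02, 0.215]
contact_force: [0.2, -0.1, -0.1]
finger_gap: 36.4
grip_force: 0.0
shift [ 1.  -1.4  1.1] rot [-0.003 -0.001  0.019]
now body xyz [42.9 43.5 39.1] ang -3.084 joints [ 0.59  0.39 -0.89  2.01  0.62  0.5   1.2 ]
world [616.7  56.2 173.6] F [ 0.2 -0.1 -0.1] axis torque (about body z) -0.045 gap 36.4 t 3.8333
```

```bash
python3 shift.py '[0,0,0,0,0,0,4,0,0,0,0,0,0,4,0,0,0,0,0,0,4,0,0,0,0,0,0,4,0,0,0,0,0,0,4,0,0,0,0,0,0,4]' 60;  python3 goal.py d 3.18 -6
```

```text
t: 4.33
tcp_pos: [616.9, 55.2, 173.3]
orientation: [-0.151, 0.965, 0.019, 0.215]
contact_force: [-1.3, -2.9, 3.4]
finger_gap: 9.6
grip_force: 60.0
shift [ 0.7 -0.4  0.9] rot [-0.004 -0.001  0.019]
now body xyz [42.7 42.4 38.9] ang -3.084 joints [ 0.59  0.39 -0.89  2.01  0.62  0.5   1.2 ]
world [616.9  55.2 173.3] F [-1.3 -2.9  3.4] axis torque (about body z) -0.04 gap 9.6 t 4.3333
```

Converted, 0.96 rad is 4.8.

```bash
python3 shift.py '[0,0,0,0,0,0.6,4,0,0,0,0,0,1.2,4,0,0,0,0,0,1.8,4,0,0,0,0,0,2.4,4,0,0,0,0,0,3,4,0,0,0,0,0,3.6,4,0,0,0,0,0,4.2,4,0,0,0,0,0,4.8,4]';  python3 goal.py d 2.2 -6;env= ; python3 -c "
from cell import env;print(env.sense()['ft_torque'])"
```

```text
t: 5.0
tcp_pos: [616.8, 54.5, 173.2]
orientation: [0.314, 0.925, 0.116, 0.182]
contact_force: [-0.8, -4.8, 3.1]
finger_gap: 9.3
grip_force: 60.0
shift [ 0.4 -0.3  0.9] rot [-0.004  0.003  0.033]
now body xyz [42.4 41.8 38.9] ang 2.233 joints [ 0.41  0.33 -0.65  2.02  0.4   0.44  0.42]
world [616.8  54.5 173.2] F [-0.8 -4.8  3.1] axis torque (about body z) 0.121 gap 9.3 t 5.0
[-0.79410498  0.36930416 -0.18125928]
```

```bash
python3 shift.py '[0,0,0,0,0,0.6,4,0,0,0,0,0,1.2,4,0,0,0,0,0,1.8,4,0,0,0,0,0,2.4,4,0,0,0,0,0,3,4,0,0,0,0,0,3.6,4,0,0,0,0,0,4.2,4,0,0,0,0,0,4.8,4]' >/dev/null;  python3 goal.py d 2.2 -6; python3 shift.py '[0,0,0,0,0,0.6,4,0,0,0,0,0,1.2,4,0,0,0,0,0,1.8,4,0,0,0,0,0,2.25,4]'>/dev/null;  python3 goal.py d 2.2 -6
```

```text
shift [0.4 0.1 0.9] rot [-0.004  0.005 -0.927]
now body xyz [41.8 41.6 38.9] ang 1.273 joints [ 0.22  0.29 -0.41  2.03  0.19  0.42 -0.36]
world [616.3  54.2 173. ] F [-3.  -4.2  3.2] axis torque (about body z) 0.196 gap 9.6 t 5.6667
shift [0.5 0.2 0.9] rot [-0.003  0.006 -1.377]
now body xyz [41.6 41.8 38.9] ang 0.823 joints [ 0.12  0.28 -0.3   2.04  0.11  0.41 -0.73]
world [616.   54.3 172.9] F [-2.4 -4.9  2.9] axis torque (about body z) 0.121 gap 9.5 t 6.0
```

```bash
cat > chk.py <<'E'
import sys; from h import *; from cell import env
s=env.sense(); F=frame(json.load(open('p.json'))[3]); x=F.inv().apply(R.from_quat(s['orientation']).apply([1,0,0])); t=F.inv().apply(s['ft_torque'])[2]
print('ang',round(np.arctan2(x[1],x[0]),3),'torque',round(float(t),3),'gap',round(s['finger_gap'],1),'F',s['contact_force'].round(1),'j7',s['joints'][6].round(2)); sys.exit(bool(t>0.42))
E
python3 shift.py '[0,0,0,0,0,0.45,4,0,0,0,0,0,0.45,4]'>/dev/null; python3 chk.py && python3 shift.py '[0,0,0,0,0,0.45,4,0,0,0,0,0,0.45,4]'>/dev/null && python3 chk.py && python3 shift.py '[0,0,0,0,0,0.45,4,0,0,0,0,0,0.45,4]'>/dev/null && python3 chk.py && python3 shift.py '[0,0,0,0,0,0.45,4,0,0,0,0,0,0.45,4]'>/dev/null && python3 chk.py
```

```text
ang 0.736 torque 0.059 gap 9.3 F [-3.9 -3.4  3.4] j7 -0.8
ang 0.646 torque 0.165 gap 9.7 F [-3.4 -4.3  3.4] j7 -0.88
ang 0.556 torque 0.068 gap 9.7 F [-3.4 -4.7  3.4] j7 -0.95
ang 0.466 torque 0.116 gap 9.5 F [-3.8 -3.7  4. ] j7 -1.03
```

```bash
python3 shift.py '[0,0,0,0,0,0.4,4,0,0,0,0,0,0.4,4]'>/dev/null; python3 chk.py && python3 shift.py '[0,0,0,0,0,0.4,4,0,0,0,0,0,0.4,4]'>/dev/null && python3 chk.py && python3 shift.py '[0,0,0,0,0,0.4,4,0,0,0,0,0,0.4,4]'>/dev/null && python3 chk.py && python3 shift.py '[0,0,0,0,0,0.4,4,0,0,0,0,0,0.4,4]'>/dev/null && python3 chk.py && python3 shift.py '[0,0,0,0,0,0.4,4,0,0,0,0,0,0.4,4]'>/dev/null && python3 chk.py && python3 shift.py '[0,0,0,0,0,0.4,4,0,0,0,0,0,0.4,4]'>/dev/null && python3 chk.py
```

```text
ang 0.387 torque 0.108 gap 9.3 F [-3.4 -4.9  3.2] j7 -1.09
ang 0.307 torque 0.132 gap 9.7 F [-3.9 -4.1  3.7] j7 -1.16
ang 0.228 torque 0.319 gap 9.4 F [-4.8 -3.6  3.2] j7 -1.23
ang 0.149 torque 0.492 gap 9.4 F [-4.2 -4.8  3.4] j7 -1.29
```

d firmed up: torque went 0.13, 0.32, 0.49 N·m at about 2.9 rad of turn. I'll release it, lift, and move to b while unwinding.

Converted, -50 mm is -2.5, -25 mm is -1.25.

```bash
python3 shift.py '[0,0,0,0,0,0,36,0,0,0,0,0,0,36,0,0,0,0,0,0,36,0,0,-1.25,0,0,0,36,0,0,-2.5,0,0,0,36,0,0,-2.75,0,0,0,36]' 20; python3 goal.py b 1.9 45
```

```text
t: 7.83
tcp_pos: [595.0, 51.3, 226.3]
orientation: [0.956, 0.195, 0.218, -0.01]
contact_force: [0.5, -0.2, 1.4]
finger_gap: 34.8
grip_force: 0.0
shift [-98.9  72.2   7.2] rot [ 0.006  0.    -1.75 ]
now body xyz [45.  44.2 96.3] ang 0.15 joints [ 0.    0.16 -0.15  2.04 -0.05  0.51 -1.27]
world [595.   51.3 226.3] F [ 0.5 -0.2  1.4] axis torque (about body z) 0.001 gap 34.8 t 7.8333
```

Converted, -99 mm is -4.95, -75 mm is -3.75, -1 rad is -5.

```bash
python3 shift.py '[-1.25,0.9,0,0,0,-0.6,36,-2.5,1.8,0,0,0,-1.25,36,-3.75,2.7,0,0,0,-1.85,36,-4.95,3.6,0,0,0,-2.5,36,-4.95,3.6,0,0,0,-3.1,36,-4.95,3.6,0,0,0,-3.75,36,-4.95,3.6,0,0,0,-4.35,36,-4.95,3.6,0,0,0,-5,36]'>/dev/null; python3 shift.py '[0,0,0,0,0,-0.6,36,0,0,0,0,0,-1.25,36,0,0,0,0,0,-1.85,36,0,0,0,0,0,-2.5,36,0,0,0,0,0,-3.1,36,0,0,0,0,0,-3.75,36,0,0,0,0,0,-4.35,36,0,0,0,0,0,-5,36]'>/dev/null; python3 goal.py b 3.458 45
```

```text
shift [-1.3  2.2  4.5] rot [-2.000e-03 -1.000e-03 -1.431e+00]
now body xyz [-44.5 -41.7  93.5] ang 2.027 joints [ 0.57  0.17 -0.51  2.16 -0.13  0.43  0.9 ]
world [539.2 -52.  185.9] F [-0.   0.3 -0.3] axis torque (about body z) 0.023 gap 35.7 t 9.1667
```

```bash
python3 shift.py '[-0.05,0.1,0,0,0,-0.6,36,-0.05,0.1,0,0,0,-1.25,36,-0.05,0.1,0,0,0,-1.85,36,-0.05,0.1,0,0,0,-2.5,36,-0.05,0.1,0,0,0,-3.1,36,-0.05,0.1,0,0,0,-3.75,36,-0.05,0.1,0,0,0,-4.35,36,-0.05,0.1,0,0,0,-5,36]'>/dev/null; python3 shift.py '[0,0,0,0,0,-0.6,36,0,0,0,0,0,-1.2,36,0,0,0,0,0,-1.8,36,0,0,0,0,0,-1.9,36,0,0,0,0,0,-1.9,36]'>/dev/null; python3 goal.py b 3.458 -6
```

```text
shift [-0.5  0.  55.7] rot [-0.001 -0.002 -0.065]
now body xyz [-42.4 -42.1  93.7] ang -2.89 joints [ 0.83  0.22 -0.81  2.14  0.06  0.43  2.09]
world [541.1 -51.8 187. ] F [-0.5  0.8 -0.1] axis torque (about body z) -0.056 gap 36.0 t 10.25
```

Converted, 55 mm is 2.75, 42 mm is 2.1, -0.06 rad is -0.3.

```bash
python3 shift.py '[0,0,1.25,0,0,-0.3,36,0,0,2.1,0,0,-0.3,36,0,0,2.75,0,0,-0.3,36,0,0,2.75,0,0,-0.3,36,0,0,2.75,0,0,-0.3,36]' >/dev/null; python3 goal.py b 3.458 -6; python3 shift.py '[0,0,0,0,0,0,4,0,0,0,0,0,0,4,0,0,0,0,0,0,4,0,0,0,0,0,0,4,0,0,0,0,0,0,4,0,0,0,0,0,0,4]' 60 >/dev/null;  python3 goal.py b 3.458 -6
```

```text
shift [-0.6 -0.4  0.5] rot [-0.001 -0.003 -0.003]
now body xyz [-42.7 -41.8  38.5] ang -2.829 joints [ 0.67  0.32 -0.69  2.15  0.24  0.33  1.98]
world [563.3 -45.8 136.9] F [-0.5  1.  -0. ] axis torque (about body z) -0.069 gap 35.8 t 10.6667
shift [-0.6  0.1  1.4] rot [-0.002 -0.002 -0.002]
now body xyz [-42.5 -42.3  39.4] ang -2.828 joints [ 0.67  0.32 -0.69  2.15  0.24  0.33  1.98]
world [563.2 -46.3 137.7] F [-3.9  1.5  5.5] axis torque (about body z) -0.092 gap 9.3 t 11.1667
```

Well centred. I'll turn b by 2.4 rad, with a torque check between commands.

```bash
python3 shift.py '[0,0,0,0,0,0.6,4,0,0,0,0,0,1.2,4,0,0,0,0,0,1.8,4,0,0,0,0,0,2.4,4,0,0,0,0,0,3,4,0,0,0,0,0,3.6,4,0,0,0,0,0,4.2,4,0,0,0,0,0,4.8,4]' >/dev/null;  python3 chk.py && python3 shift.py '[0,0,0,0,0,0.6,4,0,0,0,0,0,1.2,4,0,0,0,0,0,1.8,4,0,0,0,0,0,2.4,4,0,0,0,0,0,3,4,0,0,0,0,0,3.6,4,0,0,0,0,0,4.2,4,0,0,0,0,0,4.8,4]'>/dev/null;  python3 chk.py && python3 shift.py '[0,0,0,0,0,0.6,4,0,0,0,0,0,1.2,4,0,0,0,0,0,1.8,4,0,0,0,0,0,2.25,4,0,0,0,0,0,2.25,4]'>/dev/null;  python3 chk.py; python3 goal.py b 1.1 -6
```

```text
ang 2.492 torque 0.169 gap 9.5 F [-3.2  1.5  5.1] j7 1.27
ang 1.532 torque 0.166 gap 9.3 F [-1.7  3.3  4.3] j7 0.53
ang 1.086 torque -0.004 gap 9.4 F [-2.   3.5  5.2] j7 0.18
shift [-0.7 -0.1  1.4] rot [ 0.     0.002 -0.014]
now body xyz [-41.5 -41.4  39.4] ang 1.086 joints [ 0.15  0.25 -0.08  2.18 -0.38  0.32  0.18]
world [563.9 -45.2 138.1] F [-2.   3.5  5.2] axis torque (about body z) -0.004 gap 9.4 t 12.9167
```

```bash
python3 chk.py && python3 shift.py '[0,0,0,0,0,0.4,4,0,0,0,0,0,0.4,4]'>/dev/null; python3 chk.py && python3 shift.py '[0,0,0,0,0,0.4,4,0,0,0,0,0,0.4,4]'>/dev/null && python3 chk.py && python3 shift.py '[0,0,0,0,0,0.4,4,0,0,0,0,0,0.4,4]'>/dev/null && python3 chk.py && python3 shift.py '[0,0,0,0,0,0.4,4,0,0,0,0,0,0.4,4]'>/dev/null && python3 chk.py && python3 shift.py '[0,0,0,0,0,0.4,4,0,0,0,0,0,0.4,4]'>/dev/null && python3 chk.py
```

```text
ang 1.086 torque -0.004 gap 9.4 F [-2.   3.5  5.2] j7 0.18
ang 1.008 torque 0.101 gap 9.4 F [-1.3  3.2  5.8] j7 0.12
ang 0.928 torque 0.08 gap 9.4 F [-1.9  3.1  5.5] j7 0.05
ang 0.847 torque 0.155 gap 9.4 F [-2.3  2.8  4.9] j7 -0.01
ang 0.768 torque 0.086 gap 9.1 F [-0.9  2.4  4.7] j7 -0.08
ang 0.688 torque 0.223 gap 9.6 F [-1.3  3.7  5.8] j7 -0.14
```

```bash
python3 shift.py '[0,0,0,0,0,0.4,4,0,0,0,0,0,0.4,4]'>/dev/null; python3 chk.py && python3 shift.py '[0,0,0,0,0,0.4,4,0,0,0,0,0,0.4,4]'>/dev/null && python3 chk.py && python3 shift.py '[0,0,0,0,0,0.4,4,0,0,0,0,0,0.4,4]'>/dev/null && python3 chk.py && python3 shift.py '[0,0,0,0,0,0.4,4,0,0,0,0,0,0.4,4]'>/dev/null && python3 chk.py && python3 shift.py '[0,0,0,0,0,0.4,4,0,0,0,0,0,0.4,4]'>/dev/null && python3 chk.py
```

```text
ang 0.609 torque 0.419 gap 8.7 F [-0.9  2.6  5. ] j7 -0.21
ang 0.53 torque 0.539 gap 9.5 F [-2.3  2.4  4.5] j7 -0.27
```

b firmed at about 2.9 rad (0.22, 0.42, 0.54 N·m). The first pair is done, so c is next.

```bash
python3 shift.py '[0,0,0,0,0,0,36,0,0,0,0,0,0,36,0,0,0,0,0,0,36,0,0,-1.25,0,0,0,36,0,0,-2.5,0,0,0,36,0,0,-2.75,0,0,0,36,0,0,-2.75,0,0,0,36]' 20; python3 goal.py c 2.0 50
```

```text
t: 14.67
tcp_pos: [541.5, -53.1, 188.8]
orientation: [0.903, 0.37, 0.215, 0.032]
contact_force: [-0.3, 0.3, -0.4]
finger_gap: 35.8
grip_force: 0.0
shift [73.  40.7  1.4] rot [ 0.003  0.004 -1.474]
now body xyz [-41.6 -43.4  95.2] ang 0.526 joints [-0.01  0.13  0.13  2.18 -0.39  0.45 -0.37]
world [541.5 -53.1 188.8] F [-0.3  0.3 -0.4] axis torque (about body z) -0.007 gap 35.8 t 14.6667
```

```bash
python3 shift.py '[1,0.5,0,0,0,-0.6,36,2,1.05,0,0,0,-1.25,36,3,1.6,0,0,0,-1.85,36,3.65,2.05,0,0,0,-2.5,36,3.65,2.05,0,0,0,-3.1,36,3.65,2.05,0,0,0,-3.75,36,3.65,2.05,0,0,0,-4.35,36,3.65,2.05,0,0,0,-5,36]'>/dev/null; python3 shift.py '[0,0,0,0,0,-0.6,36,0,0,0,0,0,-1.25,36,0,0,0,0,0,-1.85,36,0,0,0,0,0,-2.5,36,0,0,0,0,0,-3.1,36,0,0,0,0,0,-3.75,36,0,0,0,0,0,-4.35,36,0,0,0,0,0,-5,36]'>/dev/null; python3 goal.py c 3.587 50
```

```text
shift [-2.   0.2 -1.8] rot [-0.002 -0.004 -1.065]
now body xyz [ 40.2 -41.   92.2] ang 2.522 joints [ 0.24  0.21 -0.22  1.99 -0.14  0.53  1.34]
world [613.9 -31.8 220.6] F [-0.2 -0.4 -0.3] axis torque (about body z) 0.018 gap 36.0 t 16.0
```

Converted, -2 mm is -0.1, -0.96 rad is -4.8.

```bash
python3 shift.py '[-0.1,0,0,0,0,-0.6,36,-0.1,0,0,0,0,-1.2,36,-0.1,0,0,0,0,-1.8,36,-0.1,0,0,0,0,-2.4,36,-0.1,0,0,0,0,-3,36,-0.1,0,0,0,0,-3.6,36,-0.1,0,0,0,0,-4.2,36,-0.1,0,0,0,0,-4.8,36]'>/dev/null; python3 shift.py '[0,0,0,0,0,-0.5,36,0,0,0,0,0,-0.5,36,0,0,0,0,0,-0.5,36]'>/dev/null; python3 goal.py c 3.587 -6
```

```text
shift [-0.3  0.5 54.7] rot [-0.    -0.003 -0.015]
now body xyz [ 42.  -42.5  92.7] ang -2.711 joints [ 0.42  0.23 -0.43  1.97 -0.03  0.54  2.3 ]
world [615.6 -32.9 221.8] F [1.  0.3 0. ] axis torque (about body z) -0.008 gap 35.7 t 16.9167
```

```bash
python3 shift.py '[0,0,1.25,0,0,-0.05,36,0,0,2.1,0,0,-0.05,36,0,0,2.7,0,0,-0.05,36,0,0,2.7,0,0,-0.05,36,0,0,2.7,0,0,-0.05,36]' >/dev/null; python3 goal.py c 3.587 -6; python3 shift.py '[0,0,0,0,0,0,4,0,0,0,0,0,0,4,0,0,0,0,0,0,4,0,0,0,0,0,0,4,0,0,0,0,0,0,4,0,0,0,0,0,0,4]' 60 >/dev/null;  python3 goal.py c 3.587 -6
```

```text
shift [0.2 0.3 1.1] rot [-0.    -0.003 -0.002]
now body xyz [ 42.3 -42.2  39.1] ang -2.698 joints [ 0.36  0.32 -0.4   1.98  0.04  0.44  2.25]
world [637.7 -26.8 173.3] F [-0.3 -0.5  0.7] axis torque (about body z) -0.104 gap 36.0 t 17.3333
shift [ 0.7 -0.1  2.3] rot [-0.001 -0.003 -0.001]
now body xyz [ 42.6 -41.7  40.3] ang -2.697 joints [ 0.36  0.32 -0.4   1.98  0.04  0.44  2.25]
world [637.3 -26.4 174.5] F [-3.8  0.9  4.8] axis torque (about body z) -0.149 gap 9.6 t 17.8333
```

Converted, 0.96 rad is 4.8.

```bash
python3 shift.py '[0,0,0,0,0,0.6,4,0,0,0,0,0,1.2,4,0,0,0,0,0,1.8,4,0,0,0,0,0,2.4,4,0,0,0,0,0,3,4,0,0,0,0,0,3.6,4,0,0,0,0,0,4.2,4,0,0,0,0,0,4.8,4]' >/dev/null;  python3 chk.py && python3 shift.py '[0,0,0,0,0,0.6,4,0,0,0,0,0,1.2,4,0,0,0,0,0,1.8,4,0,0,0,0,0,2.4,4,0,0,0,0,0,3,4,0,0,0,0,0,3.6,4,0,0,0,0,0,4.2,4,0,0,0,0,0,4.8,4]'>/dev/null;  python3 chk.py && python3 shift.py '[0,0,0,0,0,0.6,4,0,0,0,0,0,1.2,4,0,0,0,0,0,1.8,4,0,0,0,0,0,2.25,4,0,0,0,0,0,2.25,4]'>/dev/null;  python3 chk.py; python3 goal.py c 1.2 -6
```

```text
ang 2.621 torque 0.092 gap 9.4 F [-4.2  0.9  4.2] j7 1.46
ang 1.661 torque 0.141 gap 9.5 F [-4.2  0.7  3.6] j7 0.66
ang 1.214 torque 0.009 gap 9.2 F [-4.5 -0.2  4.5] j7 0.28
shift [ 0.1 -0.2  2.3] rot [-0.002  0.003  0.014]
now body xyz [ 42.2 -42.2  40.3] ang 1.214 joints [-0.13  0.29  0.2   2.01 -0.41  0.46  0.28]
world [637.1 -27.  174.3] F [-4.5 -0.2  4.5] axis torque (about body z) 0.009 gap 9.2 t 19.5833
```

```bash
python3 chk.py && python3 shift.py '[0,0,0,0,0,0.4,4,0,0,0,0,0,0.4,4]'>/dev/null; python3 chk.py && python3 shift.py '[0,0,0,0,0,0.4,4,0,0,0,0,0,0.4,4]'>/dev/null && python3 chk.py && python3 shift.py '[0,0,0,0,0,0.4,4,0,0,0,0,0,0.4,4]'>/dev/null && python3 chk.py && python3 shift.py '[0,0,0,0,0,0.4,4,0,0,0,0,0,0.4,4]'>/dev/null && python3 chk.py && python3 shift.py '[0,0,0,0,0,0.4,4,0,0,0,0,0,0.4,4]'>/dev/null && python3 chk.py
```

```text
ang 1.214 torque 0.009 gap 9.2 F [-4.5 -0.2  4.5] j7 0.28
ang 1.135 torque 0.166 gap 9.5 F [-6.1 -0.5  4.9] j7 0.21
ang 1.055 torque 0.112 gap 9.5 F [-6.   0.7  5.3] j7 0.14
ang 0.975 torque 0.063 gap 9.5 F [-5.6 -0.4  4.3] j7 0.08
ang 0.895 torque 0.051 gap 9.4 F [-4.9 -0.1  5. ] j7 0.01
ang 0.815 torque 0.092 gap 9.4 F [-4.9  0.6  5.1] j7 -0.06
```

Careful with the scale: shifts go in units of 20 mm and turns go in units of 0.2 rad. That gives: 0.08 rad is 0.4.

```bash
python3 shift.py '[0,0,0,0,0,0.4,4,0,0,0,0,0,0.4,4]'>/dev/null; python3 chk.py && python3 shift.py '[0,0,0,0,0,0.4,4,0,0,0,0,0,0.4,4]'>/dev/null && python3 chk.py && python3 shift.py '[0,0,0,0,0,0.4,4,0,0,0,0,0,0.4,4]'>/dev/null && python3 chk.py && python3 shift.py '[0,0,0,0,0,0.4,4,0,0,0,0,0,0.4,4]'>/dev/null && python3 chk.py && python3 shift.py '[0,0,0,0,0,0.4,4,0,0,0,0,0,0.4,4]'>/dev/null && python3 chk.py && python3 shift.py '[0,0,0,0,0,0.4,4,0,0,0,0,0,0.4,4]'>/dev/null && python3 chk.py
```

```text
ang 0.736 torque 0.267 gap 9.4 F [-6.3 -0.7  4.3] j7 -0.13
ang 0.657 torque 0.407 gap 9.4 F [-6.1 -0.4  5.6] j7 -0.19
ang 0.578 torque 0.663 gap 9.6 F [-6.8  0.3  5. ] j7 -0.26
```

c firmed at about 2.95 rad (0.27, 0.41, 0.66 N·m). I'll release it and go to a.

Converted, -55 mm is -2.75, -50 mm is -2.5.

```bash
python3 shift.py '[0,0,0,0,0,0,36,0,0,0,0,0,0,36,0,0,0,0,0,0,36,0,0,-1.25,0,0,0,36,0,0,-2.5,0,0,0,36,0,0,-2.75,0,0,0,36,0,0,-2.75,0,0,0,36]' 20; python3 goal.py a 2.3 50
```

```text
t: 21.5
tcp_pos: [616.8, -33.4, 226.5]
orientation: [0.893, 0.393, 0.215, 0.037]
contact_force: [0.1, 0.2, 0.4]
finger_gap: 35.2
grip_force: 0.0
shift [ -26.5 -118.8    1.9] rot [ 0.004  0.004 -1.725]
now body xyz [ 44.9 -43.3  96.5] ang 0.575 joints [-0.31  0.2   0.42  2.01 -0.41  0.57 -0.35]
world [616.8 -33.4 226.5] F [0.1 0.2 0.4] axis torque (about body z) 0.013 gap 35.2 t 21.5
```

Converted, -119 mm is -5.95, -90 mm is -4.5, -1 rad is -5.

```bash
python3 shift.py '[-0.3,-1.5,0,0,0,-0.6,36,-0.65,-3,0,0,0,-1.25,36,-1,-4.5,0,0,0,-1.85,36,-1.3,-5.95,0.1,0,0,-2.5,36,-1.3,-5.95,0.1,0,0,-3.1,36,-1.3,-5.95,0.1,0,0,-3.75,36,-1.3,-5.95,0.1,0,0,-4.35,36,-1.3,-5.95,0.1,0,0,-5,36]'>/dev/null; python3 shift.py '[0,0,0,0,0,-0.6,36,0,0,0,0,0,-1.25,36,0,0,0,0,0,-1.85,36,0,0,0,0,0,-2.5,36,0,0,0,0,0,-3.1,36,0,0,0,0,0,-3.75,36,0,0,0,0,0,-4.35,36,0,0,0,0,0,-5,36]'>/dev/null;python3 shift.py '[0,0,0,0,0,-0.6,36,0,0,0,0,0,-1.25,36,0,0,0,0,0,-1.85,36,0,0,0,0,0,-2.5,36,0,0,0,0,0,-3.1,36,0,0,0,0,0,-3.5,36]'>/dev/null; python3 goal.py a 3.975 50
```

```text
shift [-1.9 -1.8 -2.3] rot [-0.001 -0.004 -0.704]
now body xyz [-44.1  43.6  91.7] ang -3.012 joints [-0.16  0.09  0.05  2.24 -0.17  0.39  2.  ]
world [518.9  30.9 184.5] F [-0.3  0.7 -0.7] axis torque (about body z) -0.038 gap 35.9 t 23.3333
```

Converted, -2 mm is -0.1, -0.7 rad is -3.5.

```bash
python3 shift.py '[-0.1,-0.1,0,0,0,-0.6,36,-0.1,-0.1,0,0,0,-1.2,36,-0.1,-0.1,0,0,0,-1.8,36,-0.1,-0.1,0,0,0,-2.4,36,-0.1,-0.1,0,0,0,-3,36,-0.1,-0.1,0,0,0,-3.5,36,-0.1,-0.1,0,0,0,-3.5,36,-0.1,-0.1,0,0,0,-3.5,36]'>/dev/null; python3 goal.py a 3.975 -6
```

```text
shift [-0.6  0.4 54. ] rot [ 0.    -0.004 -0.01 ]
now body xyz [-41.9  41.4  92. ] ang -2.318 joints [-0.01  0.09 -0.09  2.23 -0.14  0.39  2.66]
world [521.2  29.2 185.6] F [ 0.1 -0.7  0. ] axis torque (about body z) -0.044 gap 36.0 t 24.0
```

Converted, 54 mm is 2.7, 42 mm is 2.1, 0.08 rad is 0.4.

```bash
python3 shift.py '[0,0,0,0,0,0.4,36,0,0,1.25,0,0,0.4,36,0,0,2.1,0,0,0.4,36,0,0,2.7,0,0,0.4,36,0,0,2.7,0,0,0.4,36,0,0,2.7,0,0,0.4,36]' >/dev/null; python3 goal.py a 3.975 -6; python3 shift.py '[0,0,0,0,0,0,4,0,0,0,0,0,0,4,0,0,0,0,0,0,4,0,0,0,0,0,0,4,0,0,0,0,0,0,4,0,0,0,0,0,0,4]' 60 >/dev/null;  python3 goal.py a 3.975 -6
```

```text
shift [-0.4  0.2  0.1] rot [ 0.001 -0.004 -0.089]
now body xyz [-42.2  41.6  38.1] ang -2.397 joints [-0.03  0.21 -0.09  2.23 -0.14  0.27  2.59]
world [543.   35.1 136.7] F [0.2 0.4 0.4] axis torque (about body z) -0.07 gap 35.9 t 24.5
shift [ 0.1 -0.   1.2] rot [ 0.    -0.003 -0.088]
now body xyz [-41.9  42.1  39.2] ang -2.396 joints [-0.03  0.21 -0.09  2.23 -0.14  0.27  2.59]
world [542.7  35.6 137.8] F [-4.4  2.   4.6] axis torque (about body z) 0.024 gap 9.1 t 25.0
```

Converted, 0.96 rad is 4.8.

```bash
python3 shift.py '[0,0,0,0,0,0.6,4,0,0,0,0,0,1.2,4,0,0,0,0,0,1.8,4,0,0,0,0,0,2.4,4,0,0,0,0,0,3,4,0,0,0,0,0,3.6,4,0,0,0,0,0,4.2,4,0,0,0,0,0,4.8,4]' >/dev/null;  python3 chk.py && python3 shift.py '[0,0,0,0,0,0.6,4,0,0,0,0,0,1.2,4,0,0,0,0,0,1.8,4,0,0,0,0,0,2.4,4,0,0,0,0,0,3,4,0,0,0,0,0,3.6,4,0,0,0,0,0,4.2,4,0,0,0,0,0,4.8,4]'>/dev/null;  python3 chk.py && python3 shift.py '[0,0,0,0,0,0.6,4,0,0,0,0,0,1.2,4,0,0,0,0,0,1.75,4,0,0,0,0,0,1.75,4]'>/dev/null;  python3 chk.py; python3 goal.py a 1.6 -6
```

```text
ang 2.921 torque 0.037 gap 9.5 F [-4.3  0.3  5.3] j7 1.81
ang 1.961 torque 0.1 gap 9.4 F [-4.3  0.7  5.4] j7 1.04
ang 1.612 torque -0.016 gap 9.6 F [-4.6  0.9  6.7] j7 0.75
shift [ 0.2 -0.   1.1] rot [-0.002  0.002  0.012]
now body xyz [-41.9  41.8  39.1] ang 1.612 joints [-0.54  0.21  0.5   2.26 -0.6   0.31  0.75]
world [542.7  35.2 137.7] F [-4.6  0.9  6.7] axis torque (about body z) -0.016 gap 9.6 t 26.6667
```

```bash
python3 chk.py && python3 shift.py '[0,0,0,0,0,0.4,4,0,0,0,0,0,0.4,4]'>/dev/null; python3 chk.py && python3 shift.py '[0,0,0,0,0,0.4,4,0,0,0,0,0,0.4,4]'>/dev/null && python3 chk.py && python3 shift.py '[0,0,0,0,0,0.4,4,0,0,0,0,0,0.4,4]'>/dev/null && python3 chk.py && python3 shift.py '[0,0,0,0,0,0.4,4,0,0,0,0,0,0.4,4]'>/dev/null && python3 chk.py && python3 shift.py '[0,0,0,0,0,0.4,4,0,0,0,0,0,0.4,4]'>/dev/null && python3 chk.py
```

```text
ang 1.612 torque -0.016 gap 9.6 F [-4.6  0.9  6.7] j7 0.75
ang 1.534 torque 0.114 gap 9.5 F [-5.   0.   7.1] j7 0.69
ang 1.454 torque 0.051 gap 9.7 F [-6.2  0.7  6.2] j7 0.63
ang 1.373 torque 0.036 gap 9.7 F [-5.4 -0.   7. ] j7 0.56
ang 1.294 torque 0.087 gap 9.2 F [-5.  -0.4  6.9] j7 0.5
ang 1.213 torque 0.115 gap 9.5 F [-5.9 -0.5  6.7] j7 0.43
```

Converted, 0.08 rad is 0.4.

```bash
python3 shift.py '[0,0,0,0,0,0.4,4,0,0,0,0,0,0.4,4]'>/dev/null; python3 chk.py && python3 shift.py '[0,0,0,0,0,0.4,4,0,0,0,0,0,0.4,4]'>/dev/null && python3 chk.py && python3 shift.py '[0,0,0,0,0,0.4,4,0,0,0,0,0,0.4,4]'>/dev/null && python3 chk.py && python3 shift.py '[0,0,0,0,0,0.4,4,0,0,0,0,0,0.4,4]'>/dev/null && python3 chk.py && python3 shift.py '[0,0,0,0,0,0.4,4,0,0,0,0,0,0.4,4]'>/dev/null && python3 chk.py && python3 shift.py '[0,0,0,0,0,0.4,4,0,0,0,0,0,0.4,4]'>/dev/null && python3 chk.py
```

```text
ang 1.133 torque 0.088 gap 9.3 F [-6.2 -0.1  6.4] j7 0.37
ang 1.053 torque 0.054 gap 9.3 F [-6.4 -0.1  7. ] j7 0.3
ang 0.973 torque 0.083 gap 9.5 F [-6.2 -0.8  6.9] j7 0.24
ang 0.893 torque 0.087 gap 9.1 F [-6.8 -0.9  7.1] j7 0.17
ang 0.814 torque 0.166 gap 9.2 F [-6.2  0.   7.5] j7 0.11
ang 0.735 torque 0.3 gap 9.6 F [-6.6 -0.   8.2] j7 0.04
```

```bash
python3 shift.py '[0,0,0,0,0,0.3,4,0,0,0,0,0,0.3,4]'>/dev/null; python3 chk.py && python3 shift.py '[0,0,0,0,0,0.3,4,0,0,0,0,0,0.3,4]'>/dev/null && python3 chk.py
```

```text
ang 0.676 torque 0.469 gap 9.8 F [-6.9 -1.1  7.6] j7 -0.0
```

a firmed as well (0.17, 0.30, 0.47 N·m at about 3.1 rad). I'll release it, back off, and check.

```bash
python3 shift.py '[0,0,0,0,0,0,40,0,0,0,0,0,0,40,0,0,0,0,0,0,40,0,0,-1.5,0,0,0,40,0,0,-3.5,0,0,0,40,0,0,-5.5,0,0,0,40,0,0,-5.5,0,0,0,40,0,0,-5.5,0,0,0,40]' 20; python3 - <<'E'
from cell import env; import cv2
r=env.read_camera("wrist")["color"]; s=env.read_camera("scene")["color"][110:280,140:320]
s=cv2.resize(s,None,fx=3,fy=3,interpolation=cv2.INTER_CUBIC)[:384]
s=cv2.resize(s,(int(s.shape[1]*.5),384)) if s.shape[1]>280 else s
cv2.imwrite("pics/w2.png",cv2.cvtColor(cv2.hconcat([r,s]),cv2.COLOR_RGB2BGR))
E
```

```text
t: 29.33
tcp_pos: [498.5, 24.0, 238.2]
orientation: [0.873, 0.438, 0.211, 0.047]
contact_force: [-0.5, 0.4, -0.9]
finger_gap: 39.5
grip_force: 0.0
```

View pics/w2.png

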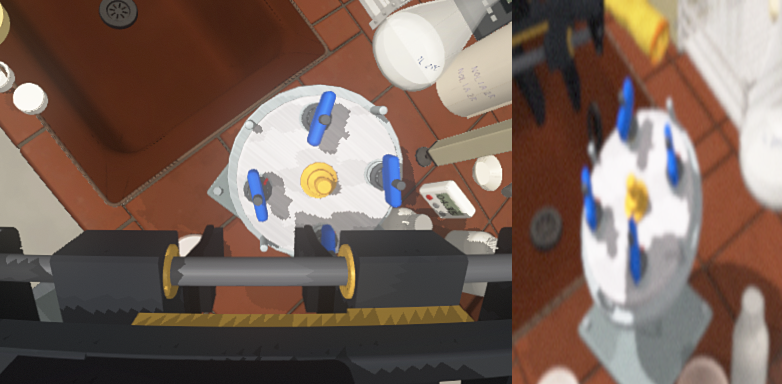

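The picture shows all four wings free of the gripper, at a (257,195), d (322,118) and c (392,180), with b (328,238) partly behind the fingers. The bystanders are undisturbed. Handing in.

```bash
python3 -c "
from cell import env;print(env.close_job())"
```

```text
the job is handed in; nothing more can be done
None
```

I turned all four wing nuts clockwise until each firmed up, in cross order (d and b, then c and a), stopping at about 0.5–0.66 N·m each, and handed the job in after about 29 s of the 72 s; the glassware and bottle were not touched.

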